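Fit the R-clip to the clevis pin

TASK

Lock the clevis pin of the test stand: take the red-gripped R-clip out of its grey holder, feel for the cross hole near the free end of the pin, thread the clip's straight leg down through it and press until the bow springs over the pin, then let go. Press gently all the while, never jamming the clip hard against the pin, and leave the loose parts lying round about where they are.

Things in the scene. Friction and masses are not known exactly. Their poses are not given: they have to be found in the camera images.
- clip_grip (a point): R-clip, 47 g, standing in its holder. Red grip 28 (x) x 14 (y) x 36 mm high, to be taken across the 14 mm (along its y), fingertips 5 mm or more above its underside. This point: its middle, 27 mm above the underside, 9 below the top (a wire loop stands 10 higher). z up; straight leg 6 mm to +x of this point, bow on the -x side. To fit, its y lies along the pin, either way round.
- leg_tip (a point): Blunt lower end of the clip's straight leg (round steel, 5 mm thick, tip chamfered 1 mm, 40 mm long below the red grip), 67 mm below clip_grip and 6 mm to its +x, same axes. The bow hangs on the -x side: its lip is 18 mm and its flared end 7 mm above this tip, reaching 17.5 mm from the leg's axis.
- bow (a joint): Spring bow of the clip, rad: 0 at rest, growing as it is spread. It rises to about 0.1 as its lip rides over the pin's side and falls back to nearly 0 once it has sprung under the pin. Pushing it over takes about 3 to 8 N; 20 N or more is jamming it. Some 2 mm past home the grip's underside bottoms on the pin.
- ear_face (a point): Point fixed on the test stand: on the axis of the level steel clevis pin (20 mm diameter), at the outer face of the fork ear, 55 mm above the bench. y along the pin (free end to -y, head to +y), z up. The pin sticks out of the ear to -y; its vertical cross hole (6.5 mm square, centred on the pin's axis) lies anywhere from 12 to 36 mm to -y of here, 14 mm short of its free end: feel for it from the ear outwards.
- ear_top (a point): Rounded top of the fork ear at its outer face, 15 mm above ear_face, same axes; the base plate is 60 mm below. A darker band round the pin marks its hole; 25 N of friction hold it endwise. With the clip home its leg tip is 28 to 30 mm below the pin's axis. A lying pneumatic cylinder, 60 mm square, axis at pin height, begins 56 mm to +x, its near side 9 mm to -y.
- holder: Grey plastic block 56 x 44 x 50 mm high on a 66 x 54 mm black foot, fixed to the bench; origin at the centre of its underside. Its top slot, 28 (x) x 8 (y) mm and 46 mm deep, holds the clip's leg and bow; lift the clip straight up by 45 mm to clear it.
- end_cap_1_mid (a point): Bystander: machined end cap, 56 x 56 x 18 mm, lying loose; this point 6 mm above the bench. Leave alone.
- piston_1_mid (a point): Bystander: piston disc, 40 mm diameter, 14 mm high, lying loose; its centre. Leave alone.
- tape_1_mid (a point): Bystander: black roll of tape, 58 mm diameter, 19 mm high, lying loose; its centre. Leave alone.
There are look-alikes about, which are no part of the job. What is meant by the part that bears clip_grip is not green, orange or white, and is the larger of those in its own colour.

How it is judged:
On the way, in this order (a step that is already met when the one before it is completed fails the run):
1. the leg is threaded into the cross hole, its tip below the pin's axis (z of leg_tip in the frame of ear_face below 0 m and x of leg_tip in the frame of ear_face between -0.006 and 0.006 m and y of leg_tip in the frame of ear_face between -0.0395 and -0.0085 m), for 0.05 s.
2. the bow is spread by the pin while the leg is in the hole (value of joint bow above 0.06 rad and z of leg_tip in the frame of ear_face below -0.004 m and x of leg_tip in the frame of ear_face between -0.006 and 0.006 m and y of leg_tip in the frame of ear_face between -0.0395 and -0.0085 m).
At the end, for the whole second after the job is handed in: The clip is still and upright (0.2 rad): its leg is through the cross hole with the tip 24.5 to 34 mm below the pin axis (within 8 mm of it across, 8.5 to 39.5 mm out from the ear), and the bow has sprung back under the pin (below 0.06 rad) (z of leg_tip in the frame of ear_face between -0.034 and -0.0245 m and value of joint bow below 0.06 rad and angle between leg_tip's own z axis and vertical below 0.2 rad and linear speed of clip below 0.02 m/s and x of leg_tip in the frame of ear_face between -0.008 and 0.008 m and y of leg_tip in the frame of ear_face between -0.0395 and -0.0085 m); the robot touches nothing.
It fails at once if the clip is jammed against the pin with more than 20 N (contact force between clip and stand above 20 N).
It fails at once if the end cap is shoved more than 20 mm (distance of end_cap_1_mid from where it was at the start of the episode above 0.02 m).
It fails at once if the piston is shoved more than 20 mm (distance of piston_1_mid from where it was at the start of the episode above 0.02 m).
It fails at once if the tape is shoved more than 20 mm (distance of tape_1_mid from where it was at the start of the episode above 0.02 m).
It also fails if it takes over 72 s, if anything falls off the work surface, if the arm or the gripper's body presses on something with over 40 N, if the wrist force passes 120 N, or if a joint passes its speed limit or range.

ROBOT

A 6-joint arm with a two-finger parallel gripper is mounted at the origin on a cart in front of the work surface, level with it; the furniture and walls round the work are solid. World frame = base frame: x ahead of the robot, y to its left, z up, the work surface at z = 0. Lengths are in m, angles in rad, forces in N, time in s.
With the tool pointing down it reaches from about 0.35 to 0.875 m from the base axis. Payload 4.2 kg.
Tool frame: the origin (TCP) lies midway between the tips of the shut fingers; the grasp point (between the pads) lies 19 mm behind it; z points along the fingers, y is the direction in which the jaws open and shut (so a half turn about z gives the same grasp; the last joint's range is limited). The gripper opens to 87 mm and grips with 3 to 60 N. Pads are 19 mm wide; open, the fingers measure 117 mm over their backs; the gripper's body (75 mm by 190 mm) begins 51 mm behind the grasp point.
Start: joints at [1.439, 0.385, 0.008, 0, -1.194, -0.259], TCP at [0.238, 0.578, 0.223] pointing down, gripper open.
Joint ranges: [-3.14, 3.14], [-1.21, 2.06], [-1.07, 1.41], [-3.16, 2.05], [-2.99, -0.16], [-3.1, 3.1]. Speed limits (rad/s): [2.79, 2.79, 3.14, 3.14, 3.14, 3.14].

INTERFACE

Orientations are given as a 3x3 rotation matrix whose columns are the frame's x, y, z axes.
In Python, from rig import bot gives the robot as it stands.
- The arm moves only by the tool move_arm, never from a script. Its argument "targets" is a list of rows, each a list of 2 entries, a list of its own where there are three numbers: the shift along the tool's x, y, z in m, then the turn about the tool's z in degrees. In form: [[[x, y, z], turn], ...]. A call has exactly 5 rows; each row shifts and turns the commanded pose from where the row before left it, along the tool's axes as they then stand; what a row does not reach is not made up. A row lasts 1/12 s, in which the tool goes at most 41.7 mm and 7.16 degrees, less where a joint would pass 70% of its speed; a pose out of reach is approached as far as the arm can. A call with a gripper value outside its range is refused whole. "fingers" is the finger opening in m, from 0 to 0.087, set as the call begins (left out, the last holds). The fingers move at their own pace and stop on an object; "force" is the grip in N (left out, the last holds). Time passes only in rows, so rows that do not move let the fingers close, or fill a call up. It gives the time, the measured TCP pose, the force and the opening at its end, in the units of the state.
- bot.get_obs(): the state, without advancing time (a new reading comes with each control period).
- bot.snapshot(name): name is "side" or "top" or "wrist"; returns a dict with "img" (420x560x3 uint8, blue, green, red), "camera_matrix" (3x3 intrinsics, pixels), "k1" (the pictures are not rectified: a ray, as slopes to the right and down, at radius r is drawn at 1 + k1 r^2 times it, then the intrinsics apply), "extrinsics" (4x4, takes a point from camera to world coordinates); the wrist camera has in their place "mount" (4x4, takes a point from camera to tool coordinates, whose origin is the TCP and whose axes are the flange's). Camera axes: x right, y down, z forward; pixel columns grow to the right and rows downward; lengths in m; the calibration is good to about 2 mm. A picture is of the moment at which its call begins: read the wrist's pose just before it. There is no depth.
- bot.job_done(): hands the job in, once; it reports no verdict.
The state is a dict: "time": time; "joint_positions": joint angles; "qd": joint speeds; "tau": joint torques, N m; "eef_pos": TCP position; "eef_rot": TCP orientation; "force": force on the tool from outside, world axes, zero at the start; "moment": the same for the moment, N m; "opening": finger opening in m.
Only numpy, scipy, OpenCV 4.12 (cv2) and the standard library are available. Lean on these libraries where they do the work, as an engineer would, in place of code of your own. Each camera call takes 0.05 s, during which the arm holds its last target. There are 200 camera calls.

## Working session

There is one attempt and no reset: what is moved stays moved. The work goes in short steps, Python scripts to look and compute and a tool call to move; the robot and the scene stay as the last step left them, time stands still between calls to the robot, and variables do not carry over. Pictures are saved under pics/ and viewed, about 8 in all and at most 12, crops included, and the job is handed in when it is done.

Besides the shell and the picture viewer there is one more tool, called after "Emit:" as name(argument=value, ...) on one line, values as JSON. move_arm: Moves the arm, as the interface text tells. Its arguments: {"type":"object","properties":{"targets":{"type":"array"},"fingers":{"type":"number"},"force":{"type":"number"}},"required":["targets"]}

```bash
mkdir -p pics; ls; python3 - <<'E'
from rig import bot
import cv2,numpy as np
o=bot.get_obs(); print({k:np.round(v,4).tolist() for k,v in o.items()})
for n in ["side","top"]:
    s=bot.snapshot(n); cv2.imwrite(f"pics/{n}0.png",s["img"]); print(n,s["camera_matrix"],s["k1"],np.round(s["extrinsics"],4).tolist())
s=bot.snapshot("wrist");cv2.imwrite("pics/wrist0.png",s["img"]);print(s["camera_matrix"],s["k1"],np.round(s["mount"],4).tolist())
E
```

```text
pics
{'time': 0.0, 'joint_positions': [1.4386, 0.3856, 0.0066, -0.0005, -1.194, -0.2586], 'qd': [-0.0006, -0.0014, 0.0004, -0.0005, -0.0005, 0.0012], 'tau': [-0.0001, -39.0663, 18.7406, 4.22, 0.011, -0.0002], 'eef_pos': [0.2378, 0.5773, 0.2214], 'eef_rot': [[0.9245, -0.3811, -0.0008], [-0.3811, -0.9245, -0.0021], [0.0001, 0.0022, -1.0]], 'force': [-1.3689, 0.0993, -0.533], 'moment': [0.012, -0.0291, -0.0261], 'opening': 0.0871}
side [[476.66675516   0.         280.42486234]
 [  0.         476.66675516 210.37462637]
 [  0.           0.           1.        ]] -0.03589350625444673 [[-0.871, -0.1928, 0.4519, 0.0356], [-0.4911, 0.3689, -0.7891, 0.5168], [-0.0146, -0.9092, -0.416, 0.501], [0.0, 0.0, 0.0, 1.0]]
top [[495.2643798    0.         274.77927953]
 [  0.         495.2643798  206.15996982]
 [  0.           0.           1.        ]] -0.05546881819201737 [[-0.0283, -0.9809, 0.1924, 0.3549], [-0.9995, 0.0299, 0.0052, -0.2851], [-0.0108, -0.1922, -0.9813, 0.9078], [0.0, 0.0, 0.0, 1.0]]
[[371.80497908   0.         281.39328506]
 [  0.         371.80497908 212.3067984 ]
 [  0.           0.           1.        ]] -0.049057268742831193 [[0.0005, -0.9664, -0.2569, 0.0694], [1.0, 0.0004, 0.0004, -0.0009], [-0.0003, -0.2569, 0.9664, -0.1605], [0.0, 0.0, 0.0, 1.0]]
```

View pics/top0.png

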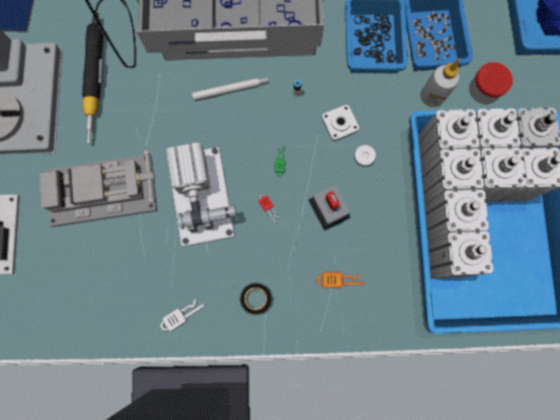

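View pics/side0.png

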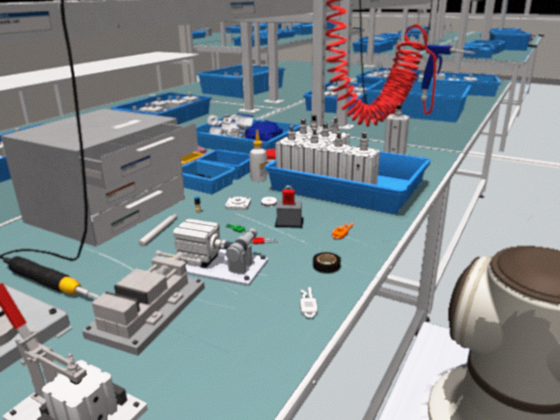

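```bash
cat > h.py <<'E'
import numpy as np,cv2
def ray(s,uv,T):
    K=s["camera_matrix"];k=s["k1"]
    d=np.array([(uv[0]-K[0,2])/K[0,0],(uv[1]-K[1,2])/K[1,1]])
    p=d.copy()
    for _ in range(20): p=d/(1+k*(p@p))
    return T[:3,3],T[:3,:3]@np.array([p[0],p[1],1])
def onz(s,uv,z,T=None):
    T=s["extrinsics"] if T is None else T
    o,r=ray(s,uv,T); return o+r*(z-o[2])/r[2]
def proj(s,P,T=None):
    T=s["extrinsics"] if T is None else T
    q=T[:3,:3].T@(np.asarray(P)-T[:3,3]);a=q[:2]/q[2];a=a*(1+s["k1"]*(a@a))
    K=s["camera_matrix"];return K[:2,:2]@a+K[:2,2]
def wristT(o,s):
    T=np.eye(4);T[:3,:3]=o["eef_rot"];T[:3,3]=o["eef_pos"];return T@s["mount"]
E
python3 - <<'E'
import cv2,numpy as np
a=cv2.imread("pics/top0.png")
c1=cv2.resize(a[135:255,155:255],None,fx=4.8,fy=4.8,interpolation=cv2.INTER_CUBIC)[:, :480]
c2=cv2.resize(a[180:235,300:365],None,fx=4.8,fy=4.8,interpolation=cv2.INTER_CUBIC)
o=np.zeros((576,795,3),np.uint8);o[:,:480]=c1[:576];o[:c2.shape[0],483:483+c2.shape[1]]=c2[:,:312]
b=cv2.imread("pics/side0.png")[170:240,255:320]
c3=cv2.resize(b,None,fx=4.4,fy=4.4,interpolation=cv2.INTER_CUBIC)
o[266:266+c3.shape[0],483:483+c3.shape[1]]=c3[:310]
cv2.imwrite("pics/c1.png",o)
h=cv2.cvtColor(a,cv2.COLOR_BGR2HSV);m=(((h[...,0]<8)|(h[...,0]>172))&(h[...,1]>150)&(h[...,2]>90)).astype(np.uint8)
print(cv2.connectedComponentsWithStats(m)[2:])
E
```

```text
(array([[     0,      0,    560,    420, 234095],
       [   476,     63,     36,     33,    918],
       [   327,    192,     12,     16,     75],
       [   260,    197,     13,     13,    112]], dtype=int32), array([[278.6495568 , 210.01798842],
       [493.80283224,  78.93681917],
       [331.74666667, 200.57333333],
       [265.53571429, 202.96428571]]))
```

View pics/c1.png

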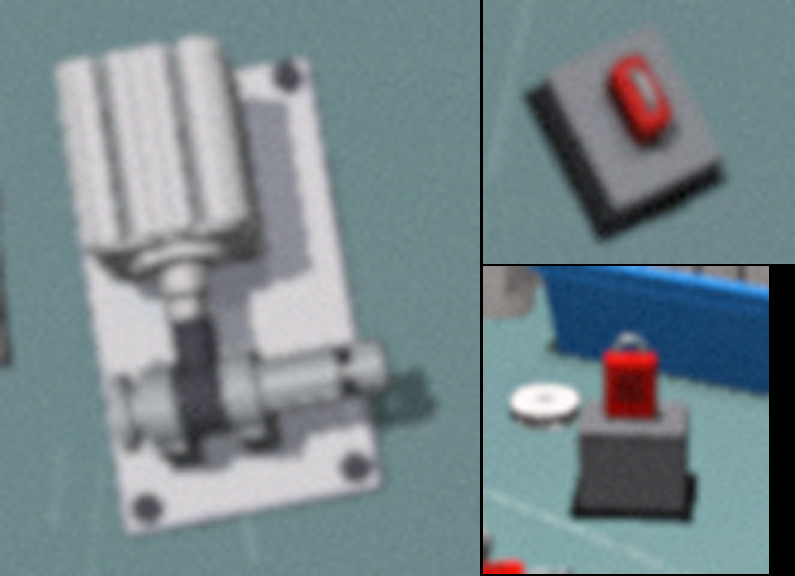

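```bash
python3 - <<'E'
from rig import bot
from h import *
s=bot.snapshot("top")
c1=lambda x,y:(155+(x-2)/4.8,135+(y-2)/4.8); c2=lambda x,y:(300+(x-485)/4.8,180+(y-2)/4.8)
f=lambda uv,z:np.round(onz(s,uv,z)[:2],4)
H=[f(c2(*p),.05) for p in [(550,80),(652,28),(720,160),(605,215)]]
print("holder",H,np.mean(H,0),[np.linalg.norm(H[i]-H[i-1]) for i in range(4)])
print("grip top mid",f((331.75,200.6),.078))
print("foot", [f(c2(*p),.005) for p in [(527,95),(602,240),(722,175)]])
P=[f(c1(*p),.01) for p in [(310,60),(382,485),(130,532)]]
print("plate",P, P[0]-P[1],P[1]-P[2])
for n,p in dict(band=(343,365),end=(384,364),earface=(262,378),head=(115,400)).items(): print(n,f(c1(*p),.058))
print("bolts",f(c1(147,508),.012),f(c1(356,466),.012),f(c1(288,76),.012))
E
```

```text
holder [array([ 0.5388, -0.3497]), array([ 0.5574, -0.3884]), array([ 0.5069, -0.4107]), array([ 0.4878, -0.3676])] [ 0.522725 -0.3791  ] [np.float64(0.05405006938015892), np.float64(0.042937745632485216), np.float64(0.055204528799728), np.float64(0.04714254978254785)]
grip top mid [ 0.5243 -0.3784]
foot [array([ 0.5428, -0.3439]), array([ 0.4852, -0.3703]), array([ 0.509 , -0.4178])]
plate [array([ 0.6482, -0.1782]), array([ 0.4782, -0.2046]), array([ 0.463 , -0.1083])] [0.17   0.0264] [ 0.0152 -0.0963]
band [ 0.5161 -0.1952]
end [ 0.516  -0.2102]
earface [ 0.5122 -0.1657]
head [ 0.5056 -0.1119]
bolts [ 0.4717 -0.1151] [ 0.4855 -0.195 ] [ 0.6413 -0.1697]
```

Emit:
move_arm(targets=[[[0.02,0.025,-0.006],0],[[0.025,0.031,-0.006],0],[[0.025,0.031,-0.006],0],[[0.025,0.031,-0.006],0],[[0.025,0.031,-0.006],0]])

```text
time: 0.62
eef_pos: [0.2923, 0.3924, 0.2525]
eef_rot: [[0.925, -0.38, -0.0], [-0.38, -0.925, -0.001], [0.0, 0.001, -1.0]]
force: [1.0, 0.6, -0.2]
opening: 0.0873
```

Emit:
move_arm(targets=[[[0.025,0.031,0],0],[[0.025,0.031,0],0],[[0.025,0.031,0],0],[[0.025,0.031,0],0],[[0.025,0.031,0],0]])

```text
time: 1.03
eef_pos: [0.3487, 0.2015, 0.2527]
eef_rot: [[0.925, -0.38, 0.0], [-0.38, -0.925, 0.0], [0.0, -0.001, -1.0]]
force: [1.6, -0.1, 0.3]
opening: 0.0871
```

Emit:
move_arm(targets=[[[0.025,0.031,0],0],[[0.025,0.031,0],0],[[0.025,0.031,0],0],[[0.025,0.031,0],0],[[0.025,0.031,0],0]])

```text
time: 1.45
eef_pos: [0.4052, 0.0106, 0.2529]
eef_rot: [[0.925, -0.38, 0.001], [-0.38, -0.925, 0.001], [0.001, -0.001, -1.0]]
force: [1.7, 0.3, 0.6]
opening: 0.087
```

Emit:
move_arm(targets=[[[0.025,0.031,0],0],[[0.025,0.031,0],0],[[0.025,0.031,0],0],[[0.025,0.031,0],0],[[0.025,0.031,0],0]])

```text
time: 1.87
eef_pos: [0.4618, -0.1805, 0.2526]
eef_rot: [[0.924, -0.381, 0.0], [-0.381, -0.924, 0.0], [0.0, -0.0, -1.0]]
force: [1.1, 0.6, -0.3]
opening: 0.087
```

```bash
python3 - <<'E'
from rig import bot
import numpy as np
o=bot.get_obs(); print({k:np.round(o[k],3).tolist() for k in ["time","joint_positions","eef_pos","eef_rot","force"]})
E
```

```text
{'time': 1.867, 'joint_positions': [-0.045, 0.141, -0.25, -0.0, -1.179, 1.224], 'eef_pos': [0.462, -0.181, 0.253], 'eef_rot': [[0.924, -0.381, 0.0], [-0.381, -0.924, 0.0], [0.0, -0.0, -1.0]], 'force': [1.116, 0.565, -0.285]}
```

Emit:
move_arm(targets=[[[0.026,0.032,0],0],[[0.026,0.032,0],0],[[0.026,0.032,0],0],[[0.026,0.032,0],0],[[0.026,0.032,0],0]])

```text
time: 2.28
eef_pos: [0.5211, -0.3779, 0.2522]
eef_rot: [[0.924, -0.381, -0.0], [-0.381, -0.924, 0.0], [-0.001, -0.0, -1.0]]
force: [0.7, 0.5, -1.0]
opening: 0.0871
```

Emit:
move_arm(targets=[[[0,0,0.008],-7],[[0,0,0.008],-7],[[0,0,0.008],-7],[[0,0,0.008],-7],[[0,0,0.008],-7]])

```text
time: 2.7
eef_pos: [0.5208, -0.376, 0.2116]
eef_rot: [[0.975, 0.224, -0.001], [0.224, -0.975, 0.0], [-0.001, -0.001, -1.0]]
force: [0.5, 0.6, -0.2]
opening: 0.0871
```

Emit:
move_arm(targets=[[[0,0,0],-6],[[0,0,0],-5.4],[[0,0,0],0],[[0,0,0],0],[[0,0,0],0]])

```text
time: 3.12
eef_pos: [0.5211, -0.3759, 0.2125]
eef_rot: [[0.914, 0.405, 0.0], [0.405, -0.914, 0.0], [0.0, -0.0, -1.0]]
force: [0.5, 0.1, 0.6]
opening: 0.0874
```

```bash
python3 - <<'E'
from rig import bot
from h import *
o=bot.get_obs(); s=bot.snapshot("wrist"); cv2.imwrite("pics/w1.png",s["img"]); T=wristT(o,s)
a=s["img"];h=cv2.cvtColor(a,cv2.COLOR_BGR2HSV);m=(((h[...,0]<8)|(h[...,0]>172))&(h[...,1]>150)&(h[...,2]>60)).astype(np.uint8)
n,l,st,c=cv2.connectedComponentsWithStats(m); print(st[1:],c[1:])
print(np.round(o["eef_pos"],4),np.round(o["eef_rot"],3).tolist())
E
```

```text
[[172 110  23  27 444]
 [285 177   1   3   3]
 [287 177   1   3   3]
 [292 177   1   1   1]
 [282 178   1   2   2]
 [292 179   1   1   1]
 [289 180   1   1   1]
 [281 181  16  34 385]] [[183.05405405 123.20495495]
 [285.         178.        ]
 [287.         178.        ]
 [292.         177.        ]
 [282.         178.5       ]
 [292.         179.        ]
 [289.         180.        ]
 [288.44415584 197.28571429]]
[ 0.5211 -0.3759  0.2125] [[0.914, 0.405, 0.0], [0.405, -0.914, 0.0], [0.0, -0.0, -1.0]]
```

View pics/w1.png

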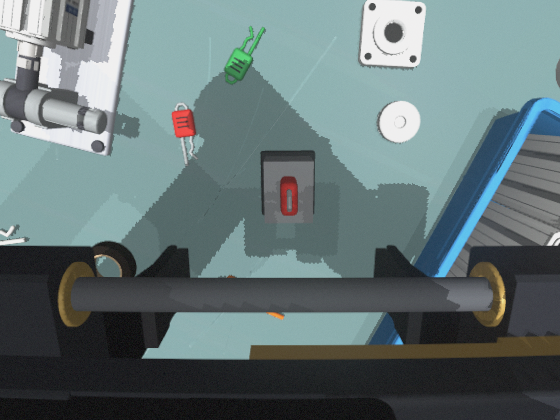

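```bash
python3 - <<'E'
from rig import bot
from h import *
o=bot.get_obs(); s=bot.snapshot("wrist"); T=wristT(o,s); R=np.array(o["eef_rot"]);p=np.array(o["eef_pos"])
a=s["img"];h=cv2.cvtColor(a,cv2.COLOR_BGR2HSV);m=(((h[...,0]<8)|(h[...,0]>172))&(h[...,1]>120)&(h[...,2]>50)).astype(np.uint8);m[:,:250]=0
m=cv2.morphologyEx(m,cv2.MORPH_CLOSE,np.ones((7,7)))
n,l,st,c=cv2.connectedComponentsWithStats(m);i=1+st[1:,4].argmax();print(st[i],c[i])
ys,xs=np.where(l==i)
cnt=cv2.findContours((l==i).astype(np.uint8),0,2)[0][0];print(cv2.minAreaRect(cnt))
def tool(uv,z): 
    w=onz(s,uv,z,T); return np.round(R.T@(w-p),4),np.round(w,4)
x,y,w,hh,_=st[i]
for z in (.086,): 
  for uv in [(x,y),(x+w,y),(x,y+hh),(x+w,y+hh),(x+w/2,y+hh/2)]: print(uv,tool(uv,z))
g=cv2.cvtColor(a,6);print("row 190",g[190,250:330:1].tolist());print("col 272",g[140:225,270].tolist())
# other: holder via top view check
E
```

```text
[280 177  18  39 610] [288.55245902 195.9852459 ]
((288.67626953125, 195.87835693359375), (38.23324966430664, 16.710020065307617), 87.39744567871094)
(np.int32(280), np.int32(177)) (array([ 0.0223, -0.0021,  0.1266]), array([ 0.5407, -0.3648,  0.086 ]))
(np.int32(298), np.int32(177)) (array([0.0223, 0.0119, 0.1266]), array([ 0.5464, -0.3777,  0.086 ]))
(np.int32(280), np.int32(216)) (array([-0.0092, -0.0021,  0.1266]), array([ 0.5119, -0.3776,  0.086 ]))
(np.int32(298), np.int32(216)) (array([-0.0092,  0.0123,  0.1266]), array([ 0.5177, -0.3908,  0.086 ]))
(np.float64(289.0), np.float64(196.5)) (array([0.0068, 0.005 , 0.1266]), array([ 0.5294, -0.3776,  0.086 ]))
row 190 [99, 100, 99, 99, 100, 99, 100, 96, 100, 102, 97, 68, 46, 60, 115, 116, 113, 113, 117, 118, 119, 117, 115, 115, 117, 119, 117, 106, 104, 102, 68, 69, 75, 78, 81, 87, 81, 84, 99, 103, 92, 85, 90, 90, 83, 78, 75, 80, 118, 118, 116, 116, 119, 113, 103, 104, 103, 103, 102, 104, 103, 105, 101, 71, 69, 102, 100, 101, 99, 101, 98, 98, 101, 100, 102, 99, 100, 99, 101, 99]
col 272 [110, 110, 109, 109, 109, 110, 109, 110, 111, 109, 83, 44, 49, 49, 51, 50, 63, 62, 63, 66, 67, 83, 116, 116, 117, 117, 118, 118, 119, 117, 118, 119, 121, 118, 116, 119, 120, 117, 117, 117, 118, 117, 117, 118, 117, 118, 118, 119, 117, 116, 119, 115, 106, 104, 103, 102, 102, 106, 104, 106, 107, 116, 104, 103, 101, 104, 105, 105, 102, 102, 105, 104, 104, 104, 103, 103, 104, 103, 103, 103, 104, 101, 101, 101, 99]
```

Emit:
move_arm(targets=[[[0.0045,0.005,0.01],0],[[0,0,0.025],0],[[0,0,0.025],0],[[0,0,0.025],0],[[0,0,0.025],0]], fingers=0.05)

```text
time: 3.63
eef_pos: [0.5274, -0.3786, 0.1008]
eef_rot: [[0.914, 0.406, 0.0], [0.406, -0.914, 0.0], [0.0, -0.0, -1.0]]
force: [0.3, 0.2, 0.4]
opening: 0.0616
```

Emit:
move_arm(targets=[[[0,0,0.02],0],[[0,0,0.013],0],[[0,0,0.008],0],[[0,0,0],0],[[0,0,0],0]])

```text
time: 4.05
eef_pos: [0.5275, -0.3788, 0.0613]
eef_rot: [[0.913, 0.407, -0.0], [0.407, -0.913, -0.0], [-0.0, 0.0, -1.0]]
force: [-0.9, -0.2, -0.1]
opening: 0.0504
```

```bash
python3 - <<'E'
from rig import bot
from h import *
s=bot.snapshot("wrist");t=bot.snapshot("side"); 
im=np.zeros((420,800,3),np.uint8);im[:,:380]=s["img"][:,90:470];im[:,380:]=cv2.resize(t["img"][150:250,240:340],(420,420))
cv2.imwrite("pics/g1.png",im); print(bot.get_obs()["eef_pos"])
E
```

```text
[ 0.52816479 -0.37904969  0.06269676]
```

View pics/g1.png

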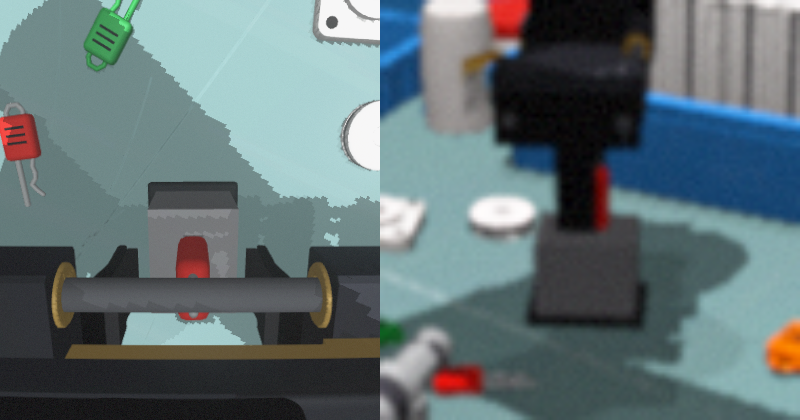

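Emit:
move_arm(targets=[[[0,0,0.002],0],[[0,0,0],0],[[0,0,0],0],[[0,0,0],0],[[0,0,0],0]], fingers=0.0, force=35)

```text
time: 4.57
eef_pos: [0.5273, -0.3787, 0.0599]
eef_rot: [[0.914, 0.407, 0.0], [0.407, -0.914, -0.0], [0.0, 0.0, -1.0]]
force: [0.6, -0.8, 0.4]
opening: 0.0245
```

Emit:
move_arm(targets=[[[0,0,0],0],[[0,0,0],0],[[0,0,0],0],[[0,0,0],0],[[0,0,0],0]])

```text
time: 4.98
eef_pos: [0.5273, -0.3786, 0.0597]
eef_rot: [[0.913, 0.407, 0.0], [0.407, -0.913, -0.0], [0.0, 0.0, -1.0]]
force: [0.0, 0.8, -0.3]
opening: 0.0138
```

Emit:
move_arm(targets=[[[0,0,-0.005],0],[[0,0,-0.01],0],[[0,0,-0.01],0],[[0,0,-0.015],0],[[0,0,-0.015],0]])

```text
time: 5.4
eef_pos: [0.5271, -0.3785, 0.116]
eef_rot: [[0.913, 0.407, -0.0], [0.407, -0.913, 0.0], [-0.0, -0.0, -1.0]]
force: [-0.1, 0.6, -1.2]
opening: 0.0138
```

Emit:
move_arm(targets=[[[0,0,-0.03],0],[[0,0,-0.03],0],[[0,0,-0.015],0],[[0,0,0],0],[[0,0,0],0]])

```text
time: 5.82
eef_pos: [0.5276, -0.3786, 0.1915]
eef_rot: [[0.914, 0.407, 0.003], [0.407, -0.914, -0.001], [0.003, 0.002, -1.0]]
force: [-0.5, 0.1, -0.4]
opening: 0.0138
```

```bash
python3 - <<'E'
from rig import bot
from h import *
o=bot.get_obs();s=bot.snapshot("wrist");t=bot.snapshot("side"); cv2.imwrite("pics/side2.png",t["img"]);cv2.imwrite("pics/w2.png",s["img"])
q=proj(t,o["eef_pos"]);print(q,o["eef_pos"],o["opening"],o["force"])
x,y=int(q[0]),int(q[1])
cv2.imwrite("pics/g2.png",cv2.resize(t["img"][y-50:y+50,x-50:x+50],(500,500),interpolation=cv2.INTER_CUBIC))
E
```

```text
[287.46742976 145.59734501] [ 0.52758223 -0.37855955  0.19154238] 0.01384853800948958 [-0.50356922  0.10371544 -0.35236136]
```

View pics/g2.png

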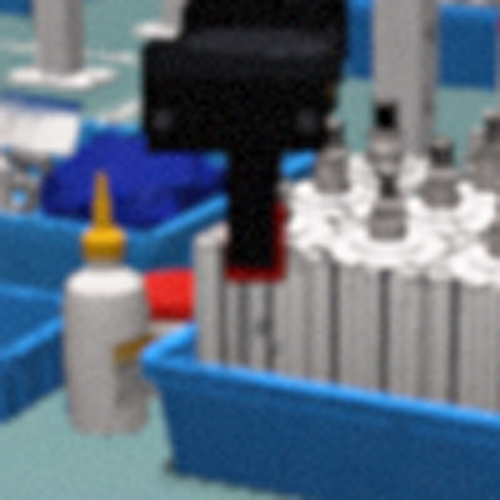

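Emit:
move_arm(targets=[[[0.0053,-0.038,0],0],[[0.0053,-0.038,0],0],[[0.0053,-0.038,0],0],[[0.0053,-0.038,0],0],[[0.0053,-0.037,0],0]])

```text
time: 6.33
eef_pos: [0.4727, -0.1935, 0.1879]
eef_rot: [[0.914, 0.406, -0.004], [0.406, -0.914, 0.001], [-0.003, -0.002, -1.0]]
force: [0.7, 2.0, 0.2]
opening: 0.0138
```

Emit:
move_arm(targets=[[[0,0,0],5],[[0,0,0],6],[[0,0,0],4.5],[[0,0,0],0],[[0,0,0],0]])

```text
time: 6.75
eef_pos: [0.4739, -0.195, 0.1885]
eef_rot: [[0.989, 0.15, -0.002], [0.15, -0.989, 0.0], [-0.002, -0.001, -1.0]]
force: [0.6, 0.1, 0.9]
opening: 0.0136
```

```bash
python3 - <<'E'
from rig import bot
from h import *
o=bot.get_obs();s=bot.snapshot("wrist");t=bot.snapshot("side");cv2.imwrite("pics/w3.png",s["img"]);cv2.imwrite("pics/s3.png",t["img"])
q=proj(t,np.array(o["eef_pos"]));print(q,np.round(o["eef_pos"],4),np.round(o["eef_rot"],3).tolist(),o["joint_positions"])
x,y=int(q[0]),int(q[1])
im=np.zeros((420,800,3),np.uint8);im[:,:400]=s["img"][:,80:480]; im[:,400:]=cv2.resize(t["img"][y-25:y+59,x-40:x+40],(400,420),interpolation=cv2.INTER_CUBIC)
cv2.imwrite("pics/g3.png",im)
E
```

```text
[265.5926855  176.64471077] [ 0.4739 -0.195   0.1885] [[0.989, 0.15, -0.002], [0.15, -0.989, 0.0], [-0.002, -0.001, -1.0]] [-7.33370660e-02  2.24196931e-01 -3.14431279e-01 -2.45010369e-04
 -1.03464785e+00  1.79488695e+00]
```

View pics/g3.png

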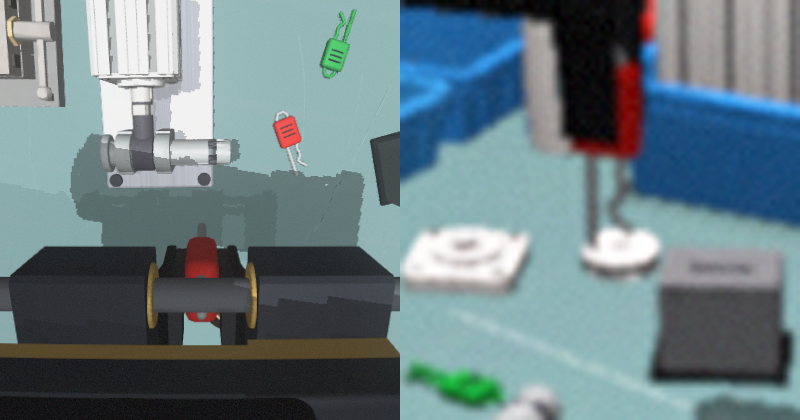

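```bash
python3 - <<'E'
import cv2,numpy as np
a=cv2.imread("pics/w3.png")
im=np.zeros((590,800,3),np.uint8)
im[:,:]=0
c=cv2.resize(a[122:180,235:325],None,fx=6,fy=6,interpolation=cv2.INTER_CUBIC);im[:c.shape[0],:c.shape[1]]=c
d=cv2.resize(a[212:262,262:304],None,fx=6,fy=6,interpolation=cv2.INTER_CUBIC);im[:d.shape[0],545:545+d.shape[1]]=d
t=cv2.imread("pics/s3.png")
q=(266,177); e=cv2.resize(t[205:255,180:300],None,fx=4.6,fy=4.6,interpolation=cv2.INTER_CUBIC);im[355:355+e.shape[0],:e.shape[1]]=e
cv2.imwrite("pics/g4.png",im)
E
```

```text
(no output)
```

View pics/g4.png

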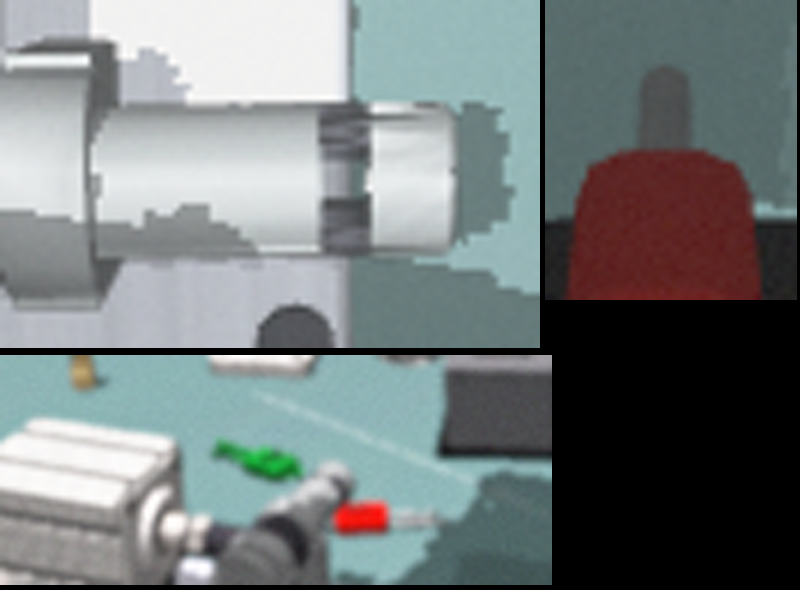

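```bash
python3 - <<'E'
from rig import bot
from h import *
o=bot.get_obs();s=bot.snapshot("wrist"); T=wristT(o,s); R=np.array(o["eef_rot"]);p=np.array(o["eef_pos"]);print(p)
def tool(uv,z): 
    w=onz(s,uv,z,T); return np.round(R.T@(w-p),4),np.round(w,4)
X=lambda x,y:(235+(x-2.5)/6,122+(y-2.5)/6)
Y=lambda x,y:(262+(x-547.5)/6,212+(y-2.5)/6)
print("hole",tool(X(344,178),.0645),"end",tool(X(455,178),.06),"ear",tool(X(90,178),.0645),"pin edges",tool(X(344,103),.057),tool(X(344,255),.053))
print("tip rim",tool(Y(665,66),p[2]-.0497),"tip ax",tool(Y(665,82),p[2]-.0497))
t=cv2.imread("pics/top0.png");st=bot.snapshot("top")
print(proj(st,tool(X(344,178),.0645)[1]),"expect 226.5,211")
E
```

```text
[ 0.47413995 -0.19523073  0.18881511]
hole (array([0.0422, 0.007 , 0.1242]), array([ 0.5167, -0.1958,  0.0645])) end (array([0.0418, 0.0214, 0.1287]), array([ 0.5185, -0.2101,  0.06  ])) ear (array([ 0.0422, -0.0252,  0.1243]), array([ 0.5119, -0.164 ,  0.0645])) pin edges (array([0.0511, 0.0071, 0.1317]), array([ 0.5255, -0.1946,  0.057 ])) (array([0.0309, 0.0074, 0.1358]), array([ 0.5056, -0.1979,  0.053 ]))
tip rim (array([ 0.0077, -0.0008,  0.0497]), array([ 0.4816, -0.1932,  0.1391])) tip ax (array([ 0.0061, -0.0008,  0.0497]), array([ 0.48  , -0.1935,  0.1391]))
[225.95314922 209.58791968] expect 226.5,211
```

Emit:
move_arm(targets=[[[0.01,0.004,0],0],[[0.0257,0.0038,0],0],[[0,0,0.02],0],[[0,0,0.02],0],[[0,0,0.016],0]])

```text
time: 7.37
eef_pos: [0.5117, -0.1978, 0.1321]
eef_rot: [[0.989, 0.148, -0.001], [0.148, -0.989, 0.0], [-0.001, -0.0, -1.0]]
force: [-0.7, 1.3, -0.1]
opening: 0.0139
```

Emit:
move_arm(targets=[[[0,0,0.006],0],[[0,0,0.004],0],[[0,0,0],0],[[0,0,0],0],[[0,0,0],0]])

```text
time: 7.78
eef_pos: [0.5119, -0.1978, 0.1247]
eef_rot: [[0.989, 0.148, 0.002], [0.148, -0.989, -0.001], [0.002, 0.001, -1.0]]
force: [-0.5, 0.4, -0.4]
opening: 0.0139
```

```bash
python3 - <<'E'
from rig import bot
from h import *
o=bot.get_obs();s=bot.snapshot("wrist");cv2.imwrite("pics/w5.png",s["img"]);t=bot.snapshot("side")
T=wristT(o,s);R=np.array(o["eef_rot"]);p=np.array(o["eef_pos"]);print(p,o["force"],R.round(4).tolist())
tip=p+R@np.array([.0061,-.0006,.0497]);q=proj(s,tip,T);hq=proj(s,[.5167,-.1958,.0645],T);print("tip",tip,q,"hole",hq)
x,y=int(q[0]),int(q[1]);print(x,y)
a=s["img"];im=np.zeros((480,800,3),np.uint8)
im[:,:400]=cv2.resize(a[y-50:y+46,x-40:x+40],(400,480),interpolation=cv2.INTER_CUBIC)
q=proj(t,tip);x,y=int(q[0]),int(q[1]);print("side",q,proj(t,[.5167,-.1958,.0645]))
im[:,400:]=cv2.resize(t["img"][y-36:y+24,x-25:x+25],(400,480),interpolation=cv2.INTER_CUBIC)
cv2.imwrite("pics/g5.png",im)
E
```

```text
[ 0.51190317 -0.19780151  0.12468439] [-0.50145035  0.40669432 -0.43603188] [[0.9889, 0.1483, 0.0023], [0.1483, -0.9889, -0.0005], [0.0022, 0.0009, -1.0]]
tip [ 0.51796095 -0.1963297   0.0749974 ] [281.98187724 225.20835273] hole [280.80352178 222.12749259]
281 225
side [248.6994475  225.91452156] [249.30316882 230.80869305]
```

View pics/g5.png

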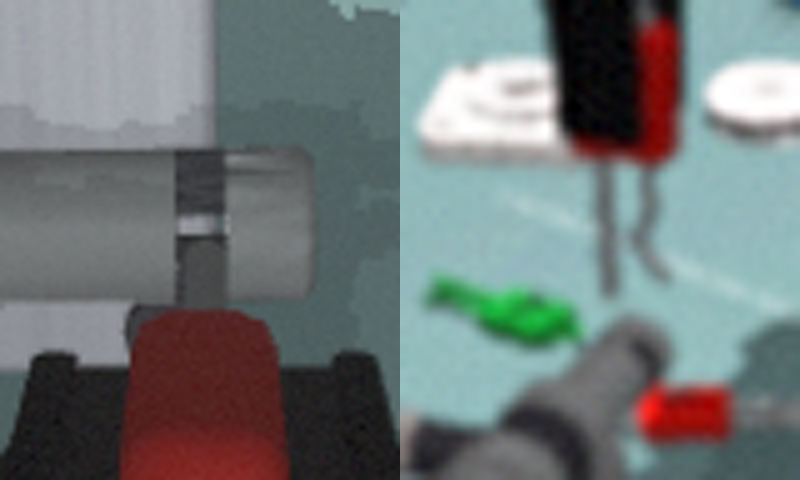

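```bash
python3 - <<'E'
from rig import bot
from h import *
o=bot.get_obs();s=bot.snapshot("wrist");T=wristT(o,s);R=np.array(o["eef_rot"]);p=np.array(o["eef_pos"]);print(p,o["force"])
X=lambda x,y:(241+(x-2)/5,175+(y-2)/5)
tool=lambda uv,z:np.round(R.T@(onz(s,uv,z,T)-p),4)
# tangent rays to the pin: solve axis x with z=.055 in tool x-z plane
C=R.T@(T[:3,3]-p)
def ang(v):
    r=R.T@ray(s,X(202,v),T)[1]; return np.arctan2(r[0],r[2])
a,b=ang(150),ang(298);m=(a+b)/2;d=(p[2]-.055)-C[2];print("pin axis x",C[0]+np.tan(m)*d,"half angle pred",np.degrees(np.arcsin(.01/(d/np.cos(m)))),np.degrees(abs(a-b)/2))
print("hole far edge",tool(X(202,213),.0645),"hole y",tool(X(201.5,225),.0645),"tip",tool(X(203.5,250),p[2]-.0497))
E
```

```text
[ 0.51163907 -0.19769696  0.12459752] [-0.40673775 -0.19692184  0.65115713]
pin axis x 0.003978754513522739 half angle pred 2.3947281665458466 2.278974568927473
hole far edge [ 0.0081 -0.0012  0.0601] hole y [ 0.0066 -0.0013  0.0601] tip [ 0.0065 -0.001   0.0497]
```

Emit:
move_arm(targets=[[[-0.0017,-0.0002,0.002],0],[[0,0,0.002],0],[[0,0,0.002],0],[[0,0,0.001],0],[[0,0,0],0]])

```text
time: 8.35
eef_pos: [0.509, -0.1976, 0.1162]
eef_rot: [[0.989, 0.148, -0.001], [0.148, -0.989, 0.0], [-0.001, -0.0, -1.0]]
force: [0.6, 0.0, -0.6]
opening: 0.0132
```

Emit:
move_arm(targets=[[[0,0,0.0005],0],[[0,0,0.0005],0],[[0,0,0.0005],0],[[0,0,0.0005],0],[[0,0,0.0005],0]])

```text
time: 8.77
eef_pos: [0.5093, -0.1976, 0.114]
eef_rot: [[0.989, 0.148, 0.0], [0.148, -0.989, -0.0], [0.0, 0.0, -1.0]]
force: [-0.1, 0.2, -0.7]
opening: 0.0136
```

Emit:
move_arm(targets=[[[0,0,0.0005],0],[[0,0,0.0005],0],[[0,0,0.0005],0],[[0,0,0],0],[[0,0,0],0]])

```text
time: 9.18
eef_pos: [0.5093, -0.1976, 0.1125]
eef_rot: [[0.989, 0.148, -0.0], [0.148, -0.989, -0.0], [-0.0, -0.0, -1.0]]
force: [-0.4, -0.1, -0.6]
opening: 0.0139
```

Emit:
move_arm(targets=[[[0,0,0.0005],0],[[0,0,0.0005],0],[[0,0,0.0005],0],[[0,0,0.0005],0],[[0,0,0],0]])

```text
time: 9.6
eef_pos: [0.5093, -0.1977, 0.1104]
eef_rot: [[0.989, 0.148, -0.0], [0.148, -0.989, 0.0], [-0.0, -0.0, -1.0]]
force: [-0.3, 0.6, -1.4]
opening: 0.0138
```

Emit:
move_arm(targets=[[[0,0,0.0005],0],[[0,0,0.0005],0],[[0,0,0.0005],0],[[0,0,0.0005],0],[[0,0,0],0]])

```text
time: 10.02
eef_pos: [0.5094, -0.1976, 0.1085]
eef_rot: [[0.989, 0.148, 0.0], [0.148, -0.989, -0.0], [0.0, 0.0, -1.0]]
force: [0.3, 0.3, 0.1]
opening: 0.0133
```

```bash
python3 - <<'E'
from rig import bot
from h import *
o=bot.get_obs();s=bot.snapshot("wrist");print(o["eef_pos"],o["force"],o["moment"])
a=s["img"];cv2.imwrite("pics/g6.png",cv2.resize(a[170:266,241:321],(400,480),interpolation=cv2.INTER_CUBIC))
E
```

```text
[ 0.50935243 -0.19763308  0.10846399] [0.28908244 0.28703693 0.08281382] [-0.05917801 -0.09652077 -0.01718697]
```

View pics/g6.png

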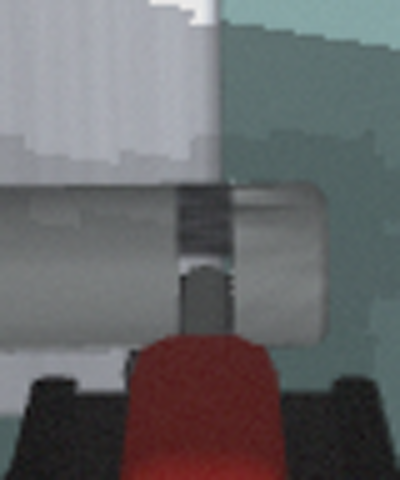

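Emit:
move_arm(targets=[[[0,0,0.001],0],[[0,0,0.001],0],[[0,0,0.001],0],[[0,0,0.001],0],[[0,0,0],0]])

```text
time: 10.48
eef_pos: [0.5093, -0.1976, 0.1043]
eef_rot: [[0.989, 0.148, 0.0], [0.148, -0.989, 0.0], [0.0, -0.0, -1.0]]
force: [-0.0, 0.2, -1.2]
opening: 0.0135
```

Emit:
move_arm(targets=[[[0,0,0.0008],0],[[0,0,0.0008],0],[[0,0,0.0008],0],[[0,0,0.0008],0],[[0,0,0],0]])

```text
time: 10.9
eef_pos: [0.5093, -0.1976, 0.1012]
eef_rot: [[0.989, 0.148, 0.0], [0.148, -0.989, 0.0], [0.0, -0.0, -1.0]]
force: [2.5, -0.0, -0.2]
opening: 0.0139
```

Emit:
move_arm(targets=[[[0,0,0.0006],0],[[0,0,0.0006],0],[[0,0,0.0006],0],[[0,0,0.0006],0],[[0,0,0],0]])

```text
time: 11.32
eef_pos: [0.5093, -0.1976, 0.0989]
eef_rot: [[0.989, 0.148, 0.0], [0.148, -0.989, 0.0], [0.0, -0.0, -1.0]]
force: [0.6, 0.1, -0.4]
opening: 0.0137
```

Emit:
move_arm(targets=[[[0,0,0.0006],0],[[0,0,0.0006],0],[[0,0,0.0006],0],[[0,0,0.0006],0],[[0,0,0.0006],0]])

```text
time: 11.73
eef_pos: [0.5093, -0.1976, 0.0959]
eef_rot: [[0.989, 0.148, 0.0], [0.148, -0.989, 0.0], [0.0, 0.0, -1.0]]
force: [0.3, 0.0, -1.3]
opening: 0.0136
```

Emit:
move_arm(targets=[[[0,0,0.0005],0],[[0,0,0.0005],0],[[0,0,0.0005],0],[[0,0,0.0005],0],[[0,0,0],0]])

```text
time: 12.15
eef_pos: [0.5093, -0.1977, 0.0942]
eef_rot: [[0.989, 0.148, 0.0], [0.148, -0.989, -0.0], [0.0, 0.0, -1.0]]
force: [0.4, -0.8, 2.1]
opening: 0.0139
```

Contact with the bow begins (2 N). Going on gently.

Emit:
move_arm(targets=[[[0,0,0.0004],0],[[0,0,0.0004],0],[[0,0,0.0004],0],[[0,0,0.0004],0],[[0,0,0],0]])

```text
time: 12.57
eef_pos: [0.5093, -0.1978, 0.0926]
eef_rot: [[0.989, 0.148, 0.0], [0.148, -0.989, -0.0], [0.0, 0.0, -1.0]]
force: [-0.4, -0.8, 3.9]
opening: 0.0135
```

Emit:
move_arm(targets=[[[0,0,0.0004],0],[[0,0,0.0004],0],[[0,0,0.0004],0],[[0,0,0.0004],0],[[0,0,0],0]])

```text
time: 12.98
eef_pos: [0.5092, -0.1975, 0.0904]
eef_rot: [[0.989, 0.148, -0.0], [0.148, -0.989, 0.0], [-0.0, -0.0, -1.0]]
force: [0.3, -0.3, 1.8]
opening: 0.0137
```

Emit:
move_arm(targets=[[[0,0,0.0004],0],[[0,0,0.0004],0],[[0,0,0.0004],0],[[0,0,0.0004],0],[[0,0,0],0]])

```text
time: 13.4
eef_pos: [0.5092, -0.1976, 0.0888]
eef_rot: [[0.989, 0.148, -0.0], [0.148, -0.989, 0.0], [-0.0, -0.0, -1.0]]
force: [0.0, 0.3, 1.4]
opening: 0.0136
```

Emit:
move_arm(targets=[[[0,0,0.0005],0],[[0,0,0.0005],0],[[0,0,0.0005],0],[[0,0,0.0005],0],[[0,0,0],0]])

```text
time: 13.82
eef_pos: [0.5092, -0.1976, 0.0868]
eef_rot: [[0.989, 0.148, -0.0], [0.148, -0.989, 0.0], [-0.0, -0.0, -1.0]]
force: [0.3, 0.4, 0.8]
opening: 0.0138
```

Emit:
move_arm(targets=[[[0,0,0.0005],0],[[0,0,0.0005],0],[[0,0,0.0005],0],[[0,0,0.0005],0],[[0,0,0],0]])

```text
time: 14.23
eef_pos: [0.5092, -0.1976, 0.0848]
eef_rot: [[0.989, 0.148, -0.0], [0.148, -0.989, 0.0], [-0.0, -0.0, -1.0]]
force: [0.7, 0.0, -1.1]
opening: 0.0136
```

Emit:
move_arm(targets=[[[0,0,0.0007],0],[[0,0,0.0007],0],[[0,0,0.0007],0],[[0,0,0.0007],0],[[0,0,0],0]])

```text
time: 14.65
eef_pos: [0.5092, -0.1975, 0.0818]
eef_rot: [[0.989, 0.148, -0.0], [0.148, -0.989, 0.0], [-0.0, -0.0, -1.0]]
force: [1.7, 0.2, -2.0]
opening: 0.0138
```

Emit:
move_arm(targets=[[[0,0,0.0006],0],[[0,0,0.0006],0],[[0,0,0.0006],0],[[0,0,0.0006],0],[[0,0,0],0]])

```text
time: 15.07
eef_pos: [0.5093, -0.1976, 0.0797]
eef_rot: [[0.989, 0.148, 0.0], [0.148, -0.989, 0.0], [0.0, -0.0, -1.0]]
force: [0.7, -0.6, -2.3]
opening: 0.0135
```

Emit:
move_arm(targets=[[[0,0,0.0004],0],[[0,0,0.0004],0],[[0,0,0.0004],0],[[0,0,0.0004],0],[[0,0,0],0]])

```text
time: 15.48
eef_pos: [0.5093, -0.1976, 0.0783]
eef_rot: [[0.989, 0.148, 0.0], [0.148, -0.989, 0.0], [0.0, -0.0, -1.0]]
force: [0.2, -0.0, -1.5]
opening: 0.0141
```

Emit:
move_arm(targets=[[[0,0,0.0004],0],[[0,0,0.0004],0],[[0,0,0.0004],0],[[0,0,0.0004],0],[[0,0,0],0]])

```text
time: 15.9
eef_pos: [0.5093, -0.1977, 0.0767]
eef_rot: [[0.989, 0.148, 0.0], [0.148, -0.989, -0.0], [0.0, 0.0, -1.0]]
force: [1.6, 0.7, -0.4]
opening: 0.0139
```

Emit:
move_arm(targets=[[[0,0,0.0004],0],[[0,0,0.0003],0],[[0,0,0],0],[[0,0,0],0],[[0,0,0],0]])

```text
time: 16.32
eef_pos: [0.5093, -0.1977, 0.076]
eef_rot: [[0.989, 0.148, 0.0], [0.148, -0.989, -0.0], [0.0, 0.0, -1.0]]
force: [0.2, 0.4, -0.0]
opening: 0.0137
```

```bash
python3 - <<'E'
from rig import bot
from h import *
o=bot.get_obs();print(o["eef_pos"],o["force"])
p=np.array(o["eef_pos"]);t=bot.snapshot("side");s=bot.snapshot("wrist")
tip=p+np.array(o["eef_rot"])@np.array([.0061,-.0006,.0497]);print(tip)
im=np.zeros((480,800,3),np.uint8);q=proj(t,tip);x,y=int(q[0]),int(q[1])
im[:,:400]=cv2.resize(t["img"][y-38:y+22,x-25:x+25],(400,480),interpolation=cv2.INTER_CUBIC)
im[:,400:]=cv2.resize(s["img"][170:266,241:321],(400,480),interpolation=cv2.INTER_CUBIC)
cv2.imwrite("pics/g7.png",im)
E
```

```text
[ 0.50934685 -0.19765353  0.07603346] [ 0.22910092  0.44994358 -0.04720091]
[ 0.51529609 -0.19615798  0.02633406]
```

View pics/g7.png

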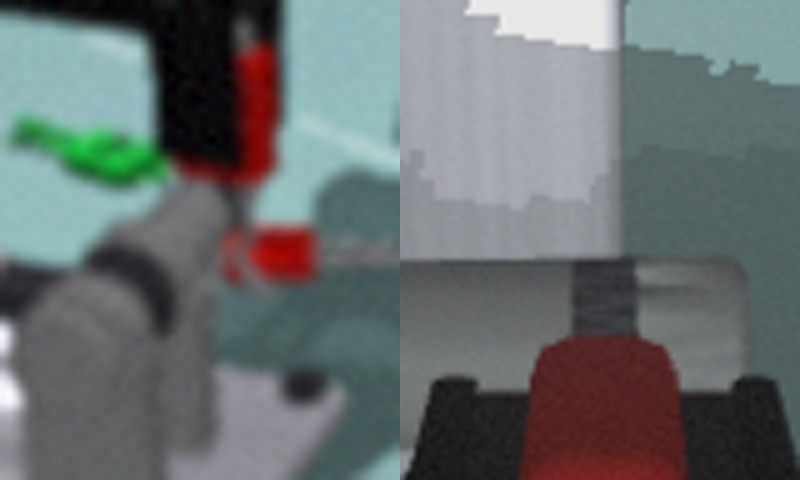

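The force is zero, with the tip about 29 mm below the axis, so I'm letting go.

Emit:
move_arm(targets=[[[0,0,0],0],[[0,0,0],0],[[0,0,0],0],[[0,0,0],0],[[0,0,0],0]], fingers=0.045)

```text
time: 16.83
eef_pos: [0.5091, -0.1977, 0.076]
eef_rot: [[0.989, 0.148, -0.0], [0.148, -0.989, 0.0], [-0.0, -0.0, -1.0]]
force: [-0.8, -0.8, 0.0]
opening: 0.0387
```

Emit:
move_arm(targets=[[[0,0,0],0],[[0,0,-0.004],0],[[0,0,-0.01],0],[[0,0,-0.015],0],[[0,0,-0.02],0]])

```text
time: 17.25
eef_pos: [0.5085, -0.1975, 0.1253]
eef_rot: [[0.989, 0.148, -0.002], [0.148, -0.989, 0.0], [-0.002, -0.001, -1.0]]
force: [0.0, 0.1, 0.2]
opening: 0.0449
```

Emit:
move_arm(targets=[[[0,0,-0.025],0],[[0,0,-0.025],0],[[0,0,-0.02],0],[[0,0,0],0],[[0,0,0],0]])

```text
time: 17.67
eef_pos: [0.51, -0.1977, 0.1973]
eef_rot: [[0.989, 0.148, 0.004], [0.148, -0.989, -0.0], [0.004, 0.001, -1.0]]
force: [0.1, 0.7, -0.4]
opening: 0.045
```

```bash
python3 - <<'E'
from rig import bot
from h import *
o=bot.get_obs();print(o["time"],o["eef_pos"],o["opening"],o["force"])
t=bot.snapshot("side");s=bot.snapshot("wrist")
im=np.zeros((480,800,3),np.uint8);x,y=[int(v) for v in proj(t,[.515,-.196,.055])]
im[:,:400]=cv2.resize(t["img"][y-34:y+26,x-25:x+25],(400,480),interpolation=cv2.INTER_CUBIC)
im[:,400:]=cv2.resize(s["img"][150:306,215:345],(400,480),interpolation=cv2.INTER_CUBIC)
cv2.imwrite("pics/g8.png",im)
E
```

```text
17.6667 [ 0.51002901 -0.19771392  0.19727289] 0.04498140376676642 [ 0.06895149  0.68371004 -0.44933608]
```

View pics/g8.png

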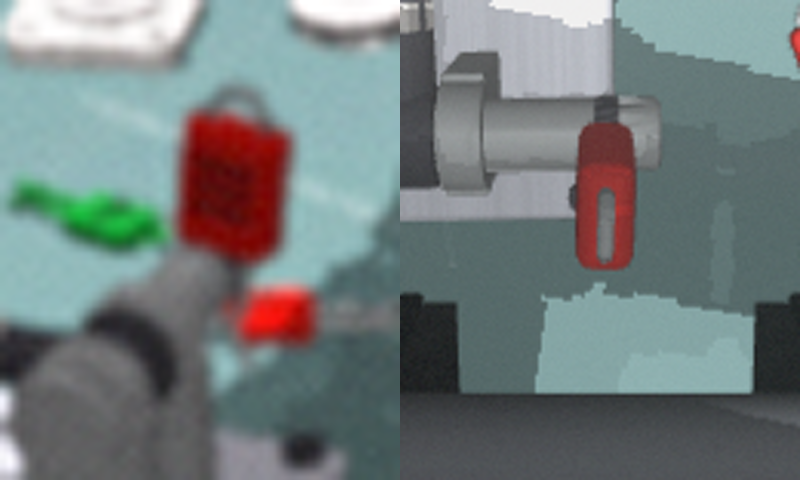

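```bash
python3 -c "
from rig import bot
print(bot.job_done())"
```

```text
the job is handed in; nothing more can be done
None
```

The red R-clip is on the clevis pin with its leg through the cross hole. I let go of it, backed the gripper off to z = 0.197 m and handed the job in at about 18 s.

- **Finding the hole:** I found it by camera rather than by touch. It measured about 32 mm out from the ear and 14.4 mm short of the free end, which fits the given ranges.
- **Insertion:** The leg went in without a felt collision. The wrist force at the end of each step peaked at about 4 N as the bow rode over the pin. It then turned to a slight downward pull of about 2 N and fell to zero, as expected when the bow springs home.
- **Last checks:** Before release, the arm's pose put the leg tip about 28.7 mm below the pin axis, inside the 24.5–34 mm window. After release, the pictures showed the clip standing over the band on the pin, leaning by roughly 3–5° (limit 0.2 rad, about 11°), with the gripper clear of it.
- **Not measured:** The bow's angle was never read directly; that it sprung back is judged from the forces and insertion depth. The contact force between clip and stand was not measured, only the wrist force at the end of each call. I did not re-measure the end cap, piston or tape, but the planned path kept clear of them.

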